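# Put the soil-test kit back in its places

## Task

Clear up after the soil test: put the largest and the smallest brass weight back into the bores of their size in the wooden weight block (the middle one is home already), slip the steel mould ring over the peg of the draining stand, and stack the two aluminium tins on the round tin tray, the large one at the bottom, the small one centred on its lid. Set everything down upright and fully home, do not drop anything, and leave the middle weight and the stopwatch alone.

Things in the scene. Friction and masses are not known exactly. Their poses are not given: they have to be found in the camera images.
- large_weight: the largest brass weight, 30 mm across and 34 mm high, with a round body and a narrower grip knob; 0.16 to 0.26 kg. Grip its body, not the neck: its straight side is the lower 20 mm. Origin: centre of its underside, z up.
- small_weight: the smallest brass weight, 18 mm across and 22 mm high, same shape (straight side: the lower 13 mm); 0.04 to 0.07 kg. Origin: centre of its underside, z up.
- large_tin: the larger of two round closed aluminium tins, 57 mm across, 31 mm high (a thing on its lid stands 30 mm above its underside), sides almost straight, a little wider at the top; the lid is fixed and flat. Origin: centre of its underside, z up.
- small_tin: the smaller round closed aluminium tin, 50 mm across, 27 mm high, same look. Origin: centre of its underside, z up.
- mould_ring: brownish steel ring, open at both ends, 51 mm outside, about 40 mm clear inside, 30 mm high, standing on its edge face with its axis upright. Grip it by the outside. Origin: centre of its underside, z up.
- weight_block: fixed wooden block, 56 mm (its x) by 129 mm (its y) by 20 mm high; three bores in a row along its y, green floors 14 mm above the worktop, 3 mm chamfers: 40 mm wide at y = +36.5 mm (large weight), 32 mm at y = -6.5 mm (middle weight stands in it), 27 mm at y = -43 mm (small weight). Fingers fit only across the row (closing along its x). Origin: centre of its underside.
- tin_tray: home of the tins: round aluminium tray 88 mm across with a rolled rim 13 mm high (76 mm inside) and a dark mat as floor, 4 mm above the worktop; fixed. Origin: centre of its underside.
- ring_stand: home of the mould ring: grey round foot 88 mm across, 8 mm high, with an upright steel peg 18 mm thick whose rounded tip is 61 mm above the worktop; fixed. Origin: centre of the foot's underside, on the peg's axis.
- middle_weight: bystander: brass weight 24 mm across and 28 mm high, standing loose in the middle bore of the weight block from the start, its top 42 mm above the worktop. Origin: centre of its underside.
- stopwatch: bystander: black and yellow stopwatch, 71 x 60 x 18 mm, lying loose on the worktop right of the tall fixed measuring stand with the blue base (the gripper must keep clear of that stand: it rises behind the middle of the work, from 0.64 m ahead of the robot). Origin: centre of its underside.
Not all that is in view belongs to the job. What is shaped like the large_tin but blue or red is not meant. What is shaped like the small_tin but red or turquoise is not meant.

How it is judged:
By the outcome, as a careful person would: the job done as asked, in the order asked, and still so for the second after the job is handed in, with the robot touching nothing.
It also fails if it takes over 122 s, if anything falls off the work surface, if the arm or the gripper's body presses on something with over 40 N, if the wrist force passes 120 N, or if a joint passes its speed limit or range.

## Robot

A 7-joint arm with a two-finger parallel gripper is mounted at the origin on a cart in front of the work surface, level with it; the furniture and walls round the work are solid. World frame = base frame: x ahead of the robot, y to its left, z up, the work surface at z = 0. Lengths are in m, angles in rad, forces in N, time in s.
With the tool pointing down it reaches from about 0.4 to 0.85 m from the base axis. Payload 4.5 kg.
Tool frame: the origin (TCP) lies midway between the tips of the shut fingers; the grasp point (between the pads) lies 19 mm behind it (r.grip_point_offset is the distance from the TCP to the grasp point, in m); z points along the fingers, y is the line along which they close (so a half turn about z gives the same grasp; the last joint's range is limited). The gripper opens to 88 mm and grips with 3 to 60 N. Pads are 18 mm wide; open, the fingers measure 123 mm over their backs; the gripper's body (75 mm by 187 mm) begins 45 mm behind the grasp point.
Start: joints at [-1.119, 0.689, -0.195, 1.565, 0.157, 0.902, -0.215], TCP at [0.254, 0.571, 0.202] pointing down, gripper open.
Joint ranges: [-3.01, 3.01], [-0.46, 2.08], [-1.47, 1.51], [0.13, 2.56], [-1, 4.14], [0.04, 2.09], [-2.66, 2.66]. Speed limits (rad/s): [2.57, 2.57, 3.14, 3.14, 3.14, 3.14, 3.14].

## Interface

Orientations are given as a unit quaternion [x, y, z, w].
In Python, from plant import r, optics gives the robot as it stands.
- The arm moves only by the shell command python3 -m pendant 'ROWS' [OPENING] [FORCE]. ROWS is JSON, a list of rows, each a list of 6 numbers: the shift along the tool's x, y, z as a fraction of full scale, then the turn, a rotation vector about the tool's x, y, z as a fraction of full scale. A call has 1 to 5 rows; each row shifts and turns the commanded pose from where the row before left it, along the tool's axes as they then stand; what a row does not reach is not made up. Full scale, the value 1, is 0.025 m for a shift and pi rad for a turn. A row lasts 1/12 s, in which the tool goes at most 41.7 mm and 7.16 degrees, less where a joint would pass 70% of its speed; a pose out of reach is approached as far as the arm can. A call with a number of a shift or a turn outside -1 to 1 is refused whole. A call with a gripper value outside its range is refused whole. OPENING is the opening, from -1 (shut) to 1 (fully open), set as the call begins (- or left out, the last holds). The fingers move at their own pace and stop on an object; FORCE is the grip in N (left out, the last holds). Time passes only in rows, so rows that do not move let the fingers close. It gives the time, the measured TCP pose, the force, the opening and the grip force at its end, in the units of the state.
- r.get_state(): the state, without advancing time (a new reading comes with each control period).
- optics.snapshot(name): name is "scene" or "side" or "wrist"; returns (picture, depth): 420x560x3 uint8, blue, green, red; 420x560 float32, m along the optical axis (not along the pixel's ray), 0 where there is no reading.
- optics.calibration(name): a dict with "vfov" (degrees; the focal length in pixels is half the picture's height over the tangent of half this angle, whatever the lens; pixels are square), "cx", "cy" (the principal point, pixels), "cam_to_world" (4x4, takes a point from camera to world coordinates); the wrist camera has in their place "tool_from_camera" (4x4, takes a point from camera to tool coordinates, whose origin is the TCP and whose axes are the flange's). Camera axes: x right, y up, looking along -z (the intrinsics and any distortion apply to the point x, -y, -z); pixel columns grow to the right and rows downward; lengths in m; the calibration is good to about 2 mm. The wrist camera is an equidistant fisheye: a pixel r from the principal point sees the ray r / f radians off the axis. A picture is of the moment at which its call begins: read the wrist's pose just before it. calibration takes no time and is no camera call.
- r.finish_job(): hands the job in; it is judged then, once.
The state is a dict: "clock": time; "q": joint angles; "qd": joint speeds; "joint_torque": joint torques, N m; "tool_pos": TCP position; "eef_rot": TCP orientation; "contact_force": force on the tool from outside, world axes, zero at the start; "moment": the same for the moment, N m; "opening": opening from 0.0 (shut) to 1.0 (fully open); "finger_force": force on a finger pad.
Only numpy, scipy, OpenCV 4.12 (cv2) and the standard library are available. Lean on these libraries where they do the work, as an engineer would, in place of code of your own. Each camera call takes 0.05 s, during which the arm holds its last target. There are 200 camera calls.

## Working session

There is one attempt and no reset: what is moved stays moved. The work goes in short steps, Python scripts to look and compute and a shell command to move; the robot and the scene stay as the last step left them, time stands still between calls to the robot, and variables do not carry over. Pictures are saved under pics/ and viewed, at most 16 in all, crops included, and the job is handed in when it is done.

```bash
ls; mkdir -p pics
python3 - <<'E'
from plant import r, optics
import cv2,numpy as np
s=r.get_state(); print({k:np.round(v,3) if not isinstance(v,dict) else v for k,v in s.items()})
for n in("scene","side","wrist"):
    p,d=optics.snapshot(n); cv2.imwrite(f"pics/{n}0.png",p); np.savez(f"pics/{n}0.npz",p=p,d=d); print(n,optics.calibration(n))
E
```

```text
pics
{'clock': np.float64(0.0), 'q': array([-1.119,  0.69 , -0.195,  1.566,  0.157,  0.902, -0.215]), 'qd': array([ 0.001, -0.   ,  0.   , -0.   ,  0.001,  0.   ,  0.   ]), 'joint_torque': array([-0.0000e+00, -5.2755e+01, -1.2670e+00, -1.5343e+01, -5.3000e-02,
        7.0000e-03,  0.0000e+00]), 'tool_pos': array([0.253, 0.571, 0.201]), 'eef_rot': array([ 0.207,  0.978, -0.001, -0.   ]), 'contact_force': array([0.225, 0.343, 0.459]), 'moment': array([-0.013,  0.   ,  0.027]), 'finger_force': np.float64(0.0), 'opening': np.float64(0.999)}
scene {'vfov': 55.40953638837641, 'cx': 273.1514602934285, 'cy': 208.77255328219567, 'cam_to_world': array([[ 0.80863604,  0.31165299, -0.49897913,  0.02262145],
       [-0.58824658,  0.4407025 , -0.67804666, -0.55759255],
       [ 0.00858608,  0.84181573,  0.53969673,  0.60292157],
       [ 0.        ,  0.        ,  0.        ,  1.        ]])}
side {'vfov': 49.224294527336795, 'cx': 273.41543913582154, 'cy': 208.27449805772264, 'cam_to_world': array([[-9.99916132e-01,  1.29458333e-02,  3.66838651e-04,
         5.05938658e-01],
       [-6.36134883e-03, -5.15619228e-01,  8.56794226e-01,
         1.16009113e+00],
       [ 1.12810642e-02,  8.56720034e-01,  5.15658337e-01,
         6.50240108e-01],
       [ 0.00000000e+00,  0.00000000e+00,  0.00000000e+00,
         1.00000000e+00]])}
wrist {'vfov': 65.70646984690485, 'cx': 275.40296163095945, 'cy': 210.86658545166452, 'tool_from_camera': array([[-5.66110415e-04,  9.66100710e-01,  2.58164867e-01,
         6.44410952e-02],
       [ 9.99999829e-01,  5.84146719e-04,  6.83965560e-06,
        -8.99132142e-04],
       [-1.44198364e-04,  2.58164826e-01, -9.66100875e-01,
        -1.81932391e-01],
       [ 0.00000000e+00,  0.00000000e+00,  0.00000000e+00,
         1.00000000e+00]])}
```

View pics/scene0.png

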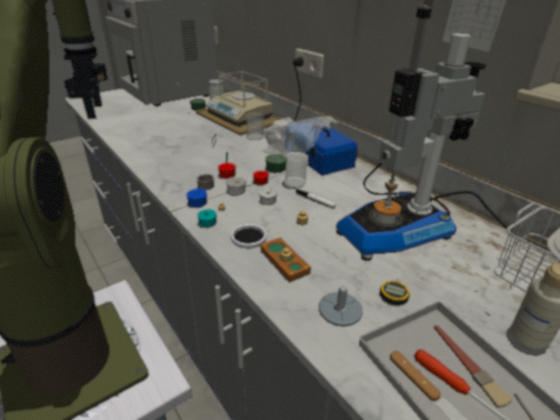

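View pics/side0.png

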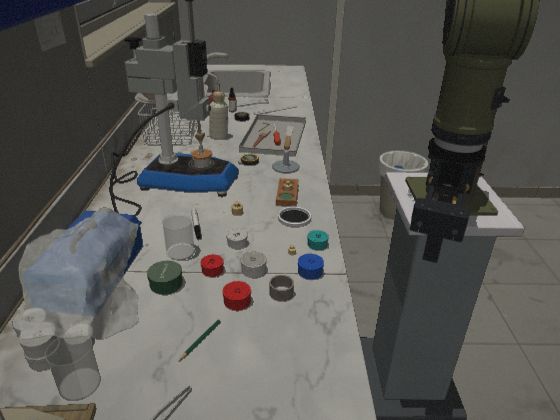

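The scene view shows the tin tray at (249,235), block at (286,257), stand at (340,305), large weight at (303,217) and small weight at (222,207). It also shows the ring at (205,182), large tin at (236,186), small tin at (268,197) and stopwatch at (395,292). The coloured decoys are red, blue and turquoise.

```bash
cat > h.py <<'E'
from plant import r, optics
import numpy as np, cv2
from scipy.spatial.transform import Rotation as R
def snap(n,name=None):
    s=r.get_state(); p,d=optics.snapshot(n)
    if name: cv2.imwrite(f"pics/{name}.png",p)
    return s,p,d
def rays(n,uv):
    c=optics.calibration(n); f=210/np.tan(np.radians(c["vfov"]/2)); uv=np.atleast_2d(uv).astype(float)
    x=(uv[:,0]-c["cx"])/f; y=(uv[:,1]-c["cy"])/f
    if n=="wrist":
        t=np.hypot(x,y); k=np.where(t>1e-9,np.tan(t)/np.maximum(t,1e-9),1); x,y=x*k,y*k
    return np.c_[x,-y,-np.ones(len(x))]
def pose(n,s):
    c=optics.calibration(n)
    if n!="wrist": return c["cam_to_world"]
    T=np.eye(4); T[:3,:3]=R.from_quat(s["eef_rot"]).as_matrix(); T[:3,3]=s["tool_pos"]
    return T@c["tool_from_camera"]
def at_z(n,uv,z,s=None):
    T=pose(n,s); d=rays(n,uv)@T[:3,:3].T; o=T[:3,3]
    return o+d*((z-o[2])/d[:,2])[:,None]
def cloud(n,d,s=None):
    T=pose(n,s); v,u=np.mgrid[:420,:560]
    P=rays(n,np.c_[u.ravel(),v.ravel()])*d.reshape(-1,1)
    return (P@T[:3,:3].T+T[:3,3]).reshape(420,560,3)
def project(n,P,s=None):
    c=optics.calibration(n); f=210/np.tan(np.radians(c["vfov"]/2))
    Q=np.linalg.inv(pose(n,s)); p=np.atleast_2d(P)@Q[:3,:3].T+Q[:3,3]
    x,y=p[:,0]/-p[:,2],-p[:,1]/-p[:,2]
    if n=="wrist":
        t=np.hypot(x,y); k=np.arctan(t)/np.maximum(t,1e-9); x,y=x*k,y*k
    return np.c_[c["cx"]+f*x,c["cy"]+f*y]
def ortho(n,p,z,x0,x1,y0,y1,res=.001,s=None):
    "top view: row 0 = x1 (ahead), col 0 = y1 (left)"
    X,Y=np.meshgrid(np.arange(x1,x0,-res),np.arange(y1,y0,-res),indexing='ij')
    uv=project(n,np.c_[X.ravel(),Y.ravel(),np.full(X.size,z)],s).astype(np.float32)
    return cv2.remap(p,uv[:,0].reshape(X.shape),uv[:,1].reshape(X.shape),cv2.INTER_CUBIC)
E
python3 - <<'E'
from h import *
for n in("side","scene"):
    z=np.load(f"pics/{n}0.npz"); p,d=z["p"],z["d"]; W=cloud(n,d)
    m=(d>0)&(W[...,2]>.005)&(W[...,2]<.07)&(W[...,0]>.25)&(W[...,0]<.8)&(abs(W[...,1])<.6)
    k,l,st,c=cv2.connectedComponentsWithStats(m.astype(np.uint8)); print(n)
    for i in range(1,k):
        if st[i,4]<15: continue
        w=W[l==i]; t=w[w[:,2]>w[:,2].max()-.006]
        print(c[i].round(),st[i,4],"zmax %.3f"%w[:,2].max(),"mid",((np.percentile(w,1,0)+np.percentile(w,99,0))/2)[:2].round(3),"ext",np.ptp(w,axis=0)[:2].round(3),"top",t.mean(0)[:2].round(3))
z=np.load("pics/side0.npz")["p"]
cv2.imwrite("pics/ortho.png",cv2.resize(ortho("side",z,.025,.3,.75,-.4,.4),(800,450)))
E
```

```text
side
[241. 118.] 30 zmax 0.021 mid [ 0.64  -0.595] ext [0.04 0.01] top [ 0.641 -0.596]
[276. 146.] 1064 zmax 0.062 mid [ 0.506 -0.368] ext [0.241 0.468] top [ 0.468 -0.175]
[218. 129.] 306 zmax 0.070 mid [ 0.711 -0.413] ext [0.068 0.049] top [ 0.708 -0.407]
[192. 130.] 79 zmax 0.069 mid [ 0.798 -0.402] ext [0.005 0.188] top [ 0.797 -0.362]
[265. 125.] 17 zmax 0.011 mid [ 0.541 -0.542] ext [0.028 0.084] top [ 0.542 -0.539]
[276. 137.] 102 zmax 0.029 mid [ 0.498 -0.426] ext [0.025 0.197] top [ 0.497 -0.379]
[202. 175.] 2088 zmax 0.069 mid [ 0.709 -0.051] ext [0.186 0.181] top [ 0.729 -0.049]
[249. 159.] 166 zmax 0.021 mid [ 0.589 -0.212] ext [0.065 0.063] top [ 0.587 -0.215]
[287. 192.] 512 zmax 0.042 mid [0.468 0.007] ext [0.062 0.134] top [ 0.466 -0.001]
[237. 208.] 118 zmax 0.034 mid [0.603 0.112] ext [0.028 0.03 ] top [0.604 0.109]
[294. 216.] 248 zmax 0.015 mid [0.451 0.132] ext [0.085 0.091] top [0.451 0.134]
[196. 223.] 172 zmax 0.017 mid [0.704 0.173] ext [0.045 0.134] top [0.704 0.175]
[177. 224.] 163 zmax 0.070 mid [0.729 0.264] ext [0.055 0.029] top [0.731 0.26 ]
[179. 245.]
[... 2092 characters left out ...]
 0.798 -0.354]
[395. 292.] 586 zmax 0.021 mid [ 0.588 -0.22 ] ext [0.067 0.059] top [ 0.587 -0.219]
[341. 307.] 1182 zmax 0.063 mid [ 0.468 -0.182] ext [0.087 0.086] top [ 0.468 -0.182]
[451. 357.] 2702 zmax 0.028 mid [ 0.518 -0.399] ext [0.223 0.276] top [ 0.533 -0.374]
[533. 330.] 1131 zmax 0.070 mid [ 0.694 -0.437] ext [0.043 0.067] top [ 0.685 -0.441]
[477. 372.] 1221 zmax 0.016 mid [ 0.552 -0.404] ext [0.065 0.164] top [ 0.551 -0.426]
[449. 377.] 1121 zmax 0.032 mid [ 0.496 -0.419] ext [0.028 0.157] top [ 0.496 -0.386]
[425. 385.] 1153 zmax 0.020 mid [ 0.458 -0.386] ext [0.031 0.144] top [ 0.459 -0.368]
[524. 406.] 119 zmax 0.011 mid [ 0.557 -0.5  ] ext [0.024 0.041] top [ 0.556 -0.5  ]
```

View pics/ortho.png

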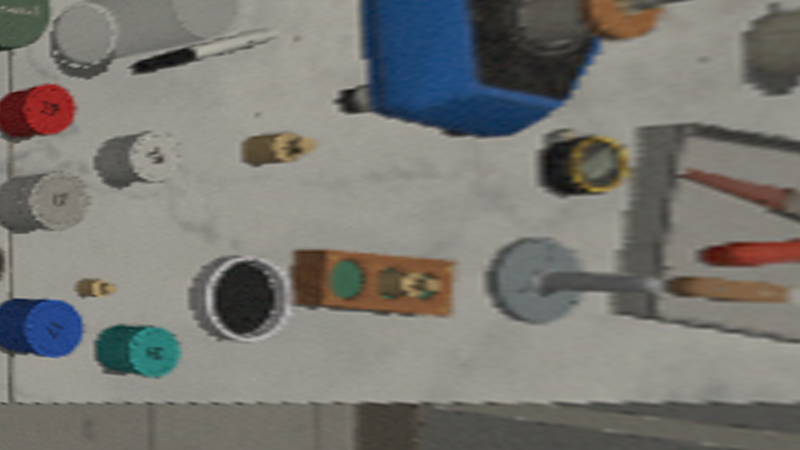

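The top view shows all targets clear of each other: the tray is left of the block, and the visible green bore at (347,280) is the large one, on the +y side. I'll turn so the fingers close along world x, then go look from the wrist.

```bash
python3 -m pendant '[[0,0,0,0,0,0.0367],[0,0,0,0,0,0.0367],[0,0,0,0,0,0.0367],[0,0,0,0,0,0.0367],[0,0,0,0,0,0.0367]]' 1 | tail -3
python3 -m pendant '[[0,0,0,0,0,0.0367],[0,0,0,0,0,0.0367],[0,0,0,0,0,0.0367],[0,0,0,0,0,0.0367],[0,0,0,0,0,0.0367]]' | tail -3
python3 -m pendant '[[-0.96,1,0,0,0,0],[-0.96,1,0,0,0,0],[-0.96,1,0,0,0,0],[-0.96,1,0,0,0,0],[-0.96,1,0,0,0,0]]'
python3 -m pendant '[[-0.96,1,0,0,0,0],[-0.96,1,0,0,0,0],[-0.96,1,0,0,0,0],[-0.96,1,0,0,0,0],[0,0,0,0,0,0]]'
python3 - <<'E'
from h import *
s,p,d=snap("wrist","w1"); print(s["q"].round(2),s["tool_pos"],R.from_quat(s["eef_rot"]).as_matrix().round(3))
np.savez("pics/w1.npz",p=p,d=d,tp=s["tool_pos"],er=s["eef_rot"])
E
```

```text
contact_force: [0.2, -0.2, -0.1]
opening: 0.998
finger_force: 0.0
contact_force: [-0.2, 0.3, 0.5]
opening: 1.007
finger_force: 0.0
clock: 1.4
tool_pos: [0.3793, 0.4499, 0.2017]
eef_rot: [0.707, 0.707, -0.0, 0.0]
contact_force: [0.6, 0.6, -0.3]
opening: 0.999
finger_force: 0.0
clock: 1.82
tool_pos: [0.4854, 0.3468, 0.202]
eef_rot: [0.711, 0.703, -0.0, 0.004]
contact_force: [1.3, 0.1, 0.3]
opening: 1.002
finger_force: 0.0
[-0.76  0.65  0.11  1.67 -0.08  0.83 -0.64] [0.48544791 0.34682557 0.2020335 ] [[ 0.012  1.     0.005]
 [ 1.    -0.012 -0.005]
 [-0.005  0.005 -1.   ]]
```

View pics/w1.png

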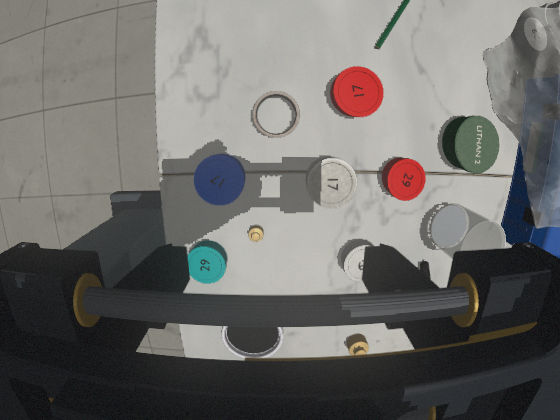

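The wrist view shows the ring at (276,114), large tin at (335,183), small weight at (256,233) and part of the small tin at (360,262). The tray, at (252,335), is half hidden. Next I'll fit these circles and move on to view the block, tray and large weight.

```bash
python3 -m pendant '[[-1,0,0,0,0,0],[-1,0,0,0,0,0],[-1,0,0,0,0,0],[-1,0,0,0,0,0],[-1,0,0,0,0,0]]' >/dev/null
python3 -m pendant '[[-1,0,0,0,0,0],[-1,0,0,0,0,0],[-1,0,0,0,0,0],[-1,0,0,0,0,0],[-1,0,0,0,0,0]]' >/dev/null
python3 -m pendant '[[-1,0,0,0,0,0],[-1,0,0,0,0,0],[-1,0,0,0,0,0],[-1,0,0,0,0,0],[0,0,0,0,0,0]]'
python3 - <<'E'
from h import *
s,p,d=snap("wrist","w2"); print(s["q"].round(2),s["tool_pos"].round(4))
np.savez("pics/w2.npz",p=p,d=d,tp=s["tool_pos"],er=s["eef_rot"])
for w in ("w1","w2"):
    z=np.load(f"pics/{w}.npz"); p,d=z["p"],z["d"]; s=dict(tool_pos=z["tp"],eef_rot=z["er"]); W=cloud("wrist",d,s)
    g=(d>0)&(abs(W[...,2])<.004); print(w,"table z",np.median(W[g][:,2]).round(4))
    m=(d>0)&(W[...,2]>.01)&(W[...,2]<.065)&(W[...,1]>z["tp"][1]-.03)
    k,l,st,c=cv2.connectedComponentsWithStats(m.astype(np.uint8))
    for i in range(1,k):
        if st[i,4]<40 or st[i,4]>6000: continue
        q=W[l==i]; zm=np.percentile(q[:,2],95); t=q[q[:,2]>zm-.004]
        o,rad=cv2.minEnclosingCircle((t[:,:2]*1000).astype(np.float32))
        print(c[i].round(),st[i,4],"z %.4f"%zm,"circ",np.round(o,1),round(rad,1),"mean",(t.mean(0)*1000).round(1)[:2])
E
```

```text
clock: 3.12
tool_pos: [0.478, 0.0008, 0.2019]
eef_rot: [0.709, 0.705, -0.001, 0.001]
contact_force: [0.3, 0.6, 0.1]
opening: 1.0
finger_force: 0.0
[-0.13  0.5   0.05  2.   -0.04  0.64 -0.07] [0.478  0.0008 0.2019]
w1 table z -0.0008
[357.  92.] 2070 z 0.0310 circ [579.5 450.6] 29.0 mean [579.1 450.3]
[276. 113.] 562 z 0.0302 circ [488.6 423.8] 25.8 mean [488.9 423.9]
[472. 144.] 2454 z 0.0371 circ [735.6 398.3] 36.9 mean [733.6 398.6]
[219. 179.] 2030 z 0.0310 circ [423.2 352.4] 29.3 mean [424.  352.8]
[331. 182.] 2012 z 0.0310 circ [550.4 347.6] 28.9 mean [550.1 348. ]
[404. 179.] 1390 z 0.0269 circ [641.9 351.1] 25.7 mean [641.4 351.3]
w2 table z -0.0009
[540.  11.] 800 z 0.0608 circ [847.8 259.1] 23.0 mean [846.5 259.8]
[455.  56.] 844 z 0.0154 circ [705.2 167.9] 66.8 mean [705.2 165.7]
[250.  74.] 890 z 0.0129 circ [451.6 127.3] 44.2 mean [451.4 126.6]
[384.  96.] 543 z 0.0328 circ [604.8 103.2] 8.5 mean [604.2 103. ]
[ 10. 170.] 1628 z 0.0207 circ [61.9 -3.9] 25.1 mean [64.9 -7.4]
[267. 166.] 4114 z 0.0312 circ [467.6  -3.7] 12.1 mean [467.9  -2.7]
```

View pics/w2.png

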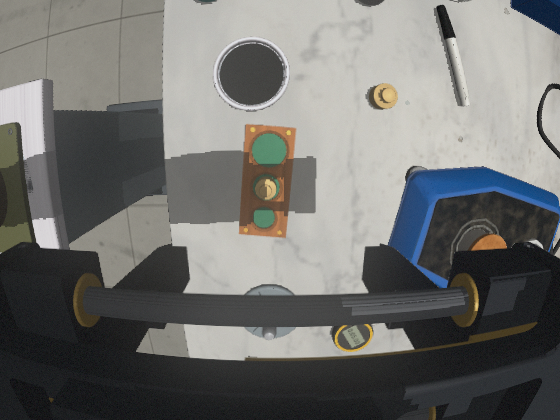

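The second wrist view shows the block corners at about (247,125), (296,128), (286,237) and (239,234). The large bore is at (269,150), the small bore at (264,216), the large weight at (384,96) and the tray at (251,74).

Run:
```python
from h import *
z=np.load("pics/w2.npz"); p,d=z["p"],z["d"]; s=dict(tool_pos=z["tp"],eef_rot=z["er"])
C=at_z("wrist",[(247,125),(296,128),(286,237),(239,234)],.02,s)*1000; print(C.round(1)); 
hsv=cv2.cvtColor(p,cv2.COLOR_BGR2HSV); v,u=np.mgrid[:420,:560]
roi=(u>225)&(u<305)&(v>115)&(v<245)
o=roi&(hsv[...,0]<16)&(hsv[...,1]>100)
P=at_z("wrist",np.c_[u[o],v[o]],.02,s)*1000
P=P[(abs(P[:,0]-467)<45)]
print(cv2.minAreaRect(P[:,:2].astype(np.float32)))
g=roi&(hsv[...,0]>40)&(hsv[...,0]<95)&(hsv[...,1]>60)
k,l,st,c=cv2.connectedComponentsWithStats(g.astype(np.uint8))
for i in range(1,k):
    if st[i,4]>60: 
        q=at_z("wrist",np.c_[u[l==i],v[l==i]],.014,s)[:,:2]*1000; print(c[i],st[i,4],cv2.minEnclosingCircle(q.astype(np.float32)),q.mean(0))
W=cloud("wrist",d,s)
z=np.load("pics/w1.npz"); s1=dict(tool_pos=z["tp"],eef_rot=z["er"]); W1=cloud("wrist",z["d"],s1)
print("small weight",at_z("wrist",[(256,232)],.022,s1)*1000, W1[226:242,247:266,2].max())
print("large body",at_z("wrist",[(385,96)],.034,s)*1000)
cv2.imwrite("pics/c1.png",np.hstack([cv2.resize(p[110:250,220:310],(360,560),interpolation=2),cv2.resize(z["p"][213:253,236:276],(400,400),interpolation=2)[:560].__class__(0) if 0 else cv2.copyMakeBorder(cv2.resize(z["p"][213:253,236:276],(400,400),interpolation=2),0,160,0,0,0)]))
```

```text
[[447.9  66.5  20. ]
 [502.1  62.7  20. ]
 [491.1 -64.5  20. ]
 [435.3 -60.5  20. ]]
((468.0463562011719, 1.6749114990234375), (127.92884063720703, 55.263607025146484), 84.94918060302734)
[268.64260355 149.27810651] 845 ((471.4613952636719, 37.91997146606445), 19.3321475982666) [471.47987849  38.46206869]
[263.32666667 217.50333333] 300 ((464.2961730957031, -41.20896911621094), 12.475168228149414) [464.3181467  -41.96668112]
small weight [[463.84523951 288.25589742  22.        ]] 0.38363358851795465
large body [[599.84494699 101.34066368  34.        ]]
```

View pics/c1.png

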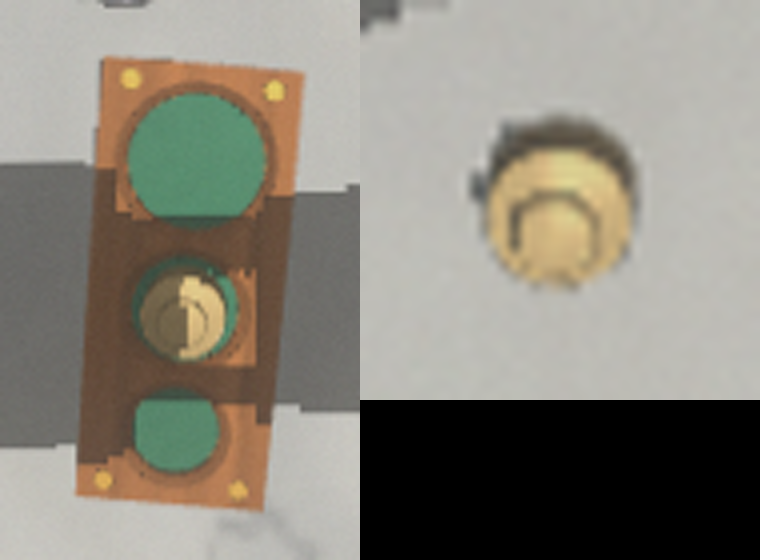

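```bash
python3 -m pendant '[[1,0,0,0,0,0],[1,0,0,0,0,0],[1,0,0,0,0,0],[1,0,0,0,0,0],[0.2,0.5,0.2,0,0,0]]' 0.15 >/dev/null
python3 -m pendant '[[0,1,0.9,0,0,0],[0,1,0.9,0,0,0],[0,1,0.9,0,0,0],[0,1,0.9,0,0,0],[0,0.55,0.3,0,0,0]]' >/dev/null
python3 -m pendant '[[0,0,0,0,0,0],[0,0,0,0,0,0]]'
cat >> h.py <<'E'
def circ(s,d,zmin,zmax,near,rad=.05):
    "raised points near an xy (m), min circle of those within the z band, in mm"
    W=cloud("wrist",d,s); m=(d>0)&(W[...,2]>zmin)&(W[...,2]<zmax)&(np.hypot(W[...,0]-near[0],W[...,1]-near[1])<rad)
    q=W[m]
    if len(q)<10: return "few"
    o,rr=cv2.minEnclosingCircle((q[:,:2]*1000).astype(np.float32))
    return len(q),np.round(o,1),round(rr,1),"mean",(q.mean(0)*1000).round(1)
def togo(s,x,y,z):
    "tool-axis shift in full-scale units to reach TCP x,y,z (m)"
    return (R.from_quat(s["eef_rot"]).as_matrix().T@(np.array([x,y,z])-s["tool_pos"])/.025).round(2)
def tilt(s): return R.from_quat(s["eef_rot"]).as_matrix().round(3).tolist()
E
python3 - <<'E'
from h import *
s,p,d=snap("wrist","w3"); print(s["q"].round(2),s["tool_pos"].round(4),tilt(s))
for b in((.014,.022),(.028,.038)): print(b,circ(s,d,*b,(.604,.104),.03))
E
```

```text
clock: 4.17
tool_pos: [0.6039, 0.1125, 0.0986]
eef_rot: [0.706, 0.708, -0.0, -0.001]
contact_force: [0.2, -0.5, 0.4]
opening: 0.575
finger_force: 0.0
[-0.28  0.81  0.04  1.69 -0.06  0.64 -0.21] [0.6039 0.1125 0.0986] [[-0.002, 1.0, -0.002], [1.0, 0.002, 0.001], [0.001, -0.002, -1.0]]
(0.014, 0.022) (622, array([605. , 103.9]), 15.2, 'mean', array([605.4, 106.4,  20.4]))
(0.028, 0.038) (328, array([605.2, 104.1]), 8.1, 'mean', array([605.1, 104.5,  31.8]))
```

View pics/w3.png

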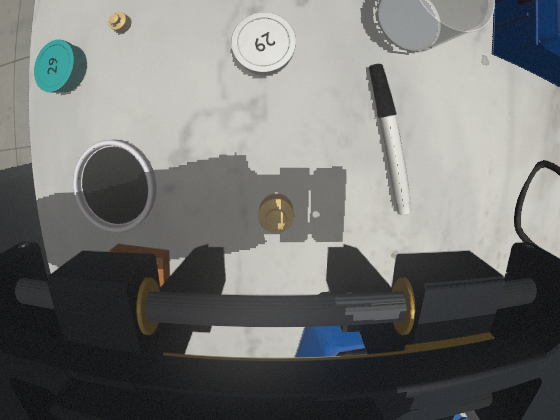

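The large weight is centred between the fingers' line at (276,213). The circle fit puts it at (605.0, 103.9) mm.

```bash
python3 -m pendant '[[-0.34,0.04,0,0,0,0],[0,0,1,0,0,0],[0,0,1,0,0,0],[0,0,1,0,0,0],[0,0,0.6,0,0,0]]' 0.15 30 >/dev/null
python3 -m pendant '[[0,0,0,0,0,0],[0,0,0,0,0,0]]'
python3 -m pendant '[[0,0,0,0,0,0],[0,0,0,0,0,0],[0,0,0,0,0,0],[0,0,0,0,0,0],[0,0,0,0,0,0]]' -1 30
```

```text
clock: 4.8
tool_pos: [0.6053, 0.1016, 0.01]
eef_rot: [0.707, 0.707, -0.0, -0.0]
contact_force: [0.2, 0.4, 0.7]
opening: 0.575
finger_force: 0.0
clock: 5.22
tool_pos: [0.6063, 0.1019, 0.0101]
eef_rot: [0.707, 0.707, 0.001, 0.0]
contact_force: [-0.1, 0.1, -0.2]
opening: 0.218
finger_force: 0.0
```

```bash
python3 -m pendant '[[0,0,0,0,0,0],[0,0,0,0,0,0]]'
python3 - <<'E'
from h import *
s,p,d=snap("wrist"); s2,q,_=snap("side")
cv2.imwrite("pics/w4.png",np.hstack([cv2.resize(p[160:300,190:370],(540,420),interpolation=2),cv2.resize(q[170:240,215:258],(258,420),interpolation=2)]))
print(s["opening"],s["finger_force"],optics.calibration and r.grip_point_offset)
E
```

```text
clock: 5.38
tool_pos: [0.6059, 0.1019, 0.0095]
eef_rot: [0.707, 0.707, 0.0, 0.0]
contact_force: [-0.0, -0.3, 0.1]
opening: 0.069
finger_force: 0.0
0.06895833631180709 0.0 0.0187
```

View pics/w4.png

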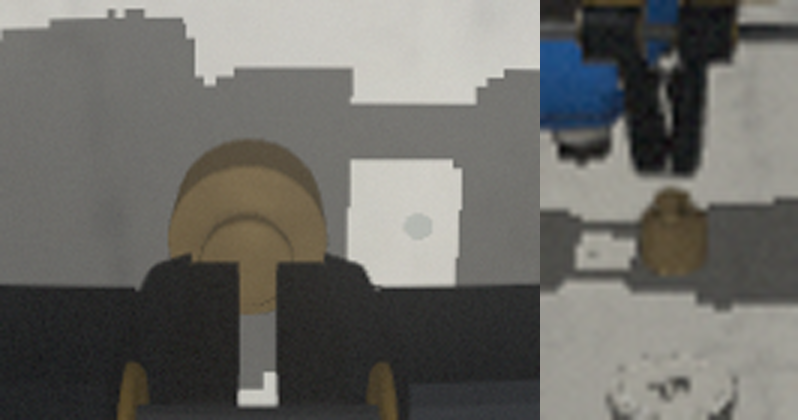

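Run:
```python
from h import *
s,p,d=snap("wrist"); s2,q,dq=snap("side")
W=cloud("wrist",d,s); S=cloud("side",dq)
print(s["opening"],s["tool_pos"])
for v in range(215,300,6): print(v,[tuple((W[v,u]*1000).round().astype(int)) for u in (245,255,275,300)])
print("side")
for v in range(176,218,3): print(v,[tuple((S[v,u]*1000).round().astype(int)) for u in (232,237,240)])
print(circ(s,d,.014,.022,(.604,.104),.03),circ(s,d,.001,.022,(.604,.104),.03))
```

```text
0.002512242577758912 [0.60586128 0.10182922 0.00941239]
215 [(np.int64(588), np.int64(112), np.int64(-1)), (np.int64(595), np.int64(114), np.int64(5)), (np.int64(607), np.int64(118), np.int64(21)), (np.int64(622), np.int64(112), np.int64(-1))]
221 [(np.int64(588), np.int64(109), np.int64(-1)), (np.int64(596), np.int64(115), np.int64(21)), (np.int64(607), np.int64(115), np.int64(20)), (np.int64(622), np.int64(109), np.int64(-1))]
227 [(np.int64(588), np.int64(104), np.int64(-2)), (np.int64(596), np.int64(111), np.int64(20)), (np.int64(607), np.int64(112), np.int64(21)), (np.int64(622), np.int64(104), np.int64(-2))]
233 [(np.int64(588), np.int64(101), np.int64(-1)), (np.int64(596), np.int64(108), np.int64(21)), (np.int64(607), np.int64(112), np.int64(31)), (np.int64(622), np.int64(101), np.int64(-1))]
239 [(np.int64(588), np.int64(97), np.int64(-1)), (np.int64(596), np.int64(105), np.int64(22)), (np.int64(607), np.int64(109), np.int64(31)), (np.int64(623), np.int64(96), np.int64(-2))]
245 [(np.int64(588), np.int64(93), np.int64(0)), (np.int64(597), np.int64(111), np.int64(46)), (np.int
[... 3241 characters left out ...]
17), np.int64(105), np.int64(20)), (np.int64(603), np.int64(108), np.int64(23)), (np.int64(595), np.int64(108), np.int64(23))]
209 [(np.int64(616), np.int64(111), np.int64(15)), (np.int64(602), np.int64(118), np.int64(19)), (np.int64(595), np.int64(114), np.int64(17))]
212 [(np.int64(616), np.int64(114), np.int64(7)), (np.int64(602), np.int64(120), np.int64(11)), (np.int64(595), np.int64(117), np.int64(10))]
215 [(np.int64(616), np.int64(120), np.int64(2)), (np.int64(602), np.int64(122), np.int64(3)), (np.int64(595), np.int64(113), np.int64(-3))]
(1021, array([605.2, 104.2]), 15.0, 'mean', array([605.1, 111.1,  20.3])) (1264, array([605.1, 109.8]), 17.3, 'mean', array([605.3, 112.1,  17.8]))
```

```bash
python3 -m pendant '[[0.08,0,0,0,0,0],[0,0,0,0,0,0],[0,0,0,0,0,0],[0,0,0,0,0,0],[0,0,0,0,0,0]]' 0.15 30
python3 -m pendant '[[0,0,0,0,0,0],[0,0,0,0,0,0],[0,0,0,0,0,0]]'
python3 - <<'E'
from h import *
s,p,d=snap("wrist","w5"); W=cloud("wrist",d,s); print(s["tool_pos"])
m=(d>0)&(d<.22)
for lo,hi in((.57,.607),(.607,.65)):
    k=(d>0)&(W[...,2]>.03)&(W[...,2]<.08)&(W[...,0]>lo)&(W[...,0]<hi)&(abs(W[...,1]-.103)<.025)&~((W[...,2]<.036)&(np.hypot(W[...,0]-.605,W[...,1]-.104)<.014))
    q=W[k]*1000; q=q[np.argsort(q[:,2])]; print(len(q),q[:8].round(1).tolist(), q.min(0),q.max(0))
s,q,dq=snap("side"); S=cloud("side",dq)
k=(S[...,2]>.03)&(S[...,2]<.1)&(abs(S[...,0]-.605)<.07)&(abs(S[...,1]-.103)<.03)
t=S[k]*1000; t=t[np.argsort(t[:,2])]; print(t[:14].round().tolist())
E
```

```text
clock: 6.0
tool_pos: [0.6059, 0.1038, 0.0094]
eef_rot: [0.707, 0.707, -0.0, -0.0]
contact_force: [0.9, -0.9, 0.1]
opening: 0.358
finger_force: 0.0
clock: 6.25
tool_pos: [0.6059, 0.1037, 0.0094]
eef_rot: [0.707, 0.707, 0.0, -0.0]
contact_force: [-0.3, -0.2, -0.4]
opening: 0.57
finger_force: 0.0
[0.60588613 0.10374551 0.00940097]
1397 [[577.9, 110.8, 44.2], [574.1, 112.5, 44.7], [582.0, 102.5, 44.8], [579.1, 111.1, 45.1], [582.1, 102.1, 45.2], [582.1, 101.6, 45.2], [579.6, 111.2, 45.3], [578.6, 111.2, 45.3]] [570.02745518  92.71312697  44.24221323] [582.51034714 113.7389376   79.95508707]
1559 [[632.2, 102.2, 44.3], [635.2, 110.8, 44.4], [640.2, 111.3, 44.4], [639.2, 110.8, 44.5], [639.7, 110.8, 44.6], [632.2, 101.3, 44.7], [632.3, 100.3, 44.8], [632.2, 111.0, 44.8]] [631.63674492  93.0012466   44.31855633] [647.84462983 113.70409129  79.93575925]
[[598.0, 99.0, 30.0], [602.0, 115.0, 30.0], [608.0, 106.0, 30.0], [610.0, 111.0, 30.0], [611.0, 106.0, 31.0], [611.0, 102.0, 31.0], [605.0, 112.0, 31.0], [608.0, 113.0, 32.0], [597.0, 113.0, 32.0], [605.0, 108.0, 32.0], [600.0, 102.0, 32.0], [600.0, 109.0, 32.0], [599.0, 115.0, 33.0], [597.0, 110.0, 33.0]]
```

The fingertips measure 36 mm above the reported TCP in both cameras, so reported z is offset: tip z = tool z + 0.036. I'll apply that from here on.

```bash
python3 -m pendant '[[0,-0.03,0.8,0,0,0],[0,0,0.4,0,0,0],[0,0,0.15,0,0,0],[0,0,0.1,0,0,0],[0,0,0,0,0,0]]' 0.15 30
python3 - <<'E'
from h import *
s,p,d=snap("wrist"); W=cloud("wrist",d,s); print(s["tool_pos"])
for lo,hi in((.57,.585),(.63,.65)):
    k=(d>0)&(W[...,2]>.003)&(W[...,2]<.03)&(W[...,0]>lo)&(W[...,0]<hi)&(abs(W[...,1]-.103)<.015)
    q=W[k]*1000; q=q[np.argsort(q[:,2])]; print(len(q),q[:6].round(1).tolist())
E
python3 -m pendant '[[0,0,0,0,0,0],[0,0,0,0,0,0],[0,0,0,0,0,0],[0,0,0,0,0,0],[0,0,0,0,0,0]]' -1 30
```

```text
clock: 6.77
tool_pos: [0.6048, 0.1037, -0.0273]
eef_rot: [0.707, 0.707, -0.0, -0.0]
contact_force: [-0.2, 0.4, -0.2]
opening: 0.576
finger_force: 0.0
[ 0.60480209  0.10373371 -0.02726719]
769 [[579.4, 110.9, 7.9], [578.4, 110.9, 8.0], [580.4, 93.4, 8.0], [580.7, 105.8, 8.2], [580.6, 103.1, 8.4], [578.0, 111.1, 8.4]]
868 [[632.2, 110.9, 7.9], [638.6, 110.9, 8.0], [631.3, 106.8, 8.2], [631.6, 93.6, 8.2], [631.4, 104.7, 8.4], [637.5, 111.0, 8.4]]
clock: 7.23
tool_pos: [0.6051, 0.1038, -0.0264]
eef_rot: [0.707, 0.707, 0.0, -0.0]
contact_force: [-0.7, 1.0, 3.2]
opening: 0.328
finger_force: 30.0
```

```bash
python3 -m pendant '[[0,0,-0.5,0,0,0],[0,0,-1,0,0,0],[0,0,-0.9,0,0,0],[0,-0.9,0,0,0,0],[0,-1,0,0,0,0]]' >/dev/null
python3 -m pendant '[[-0.6,-1,0,0,0,0],[-0.7,-1,0,0,0,0],[-0.7,-0.9,0,0,0,0],[-0.64,-0.54,0,0,0,0],[0,0,0,0,0,0]]' >/dev/null
python3 -m pendant '[[0,0,0,0,0,0],[0,0,0,0,0,0]]'
python3 - <<'E'
from h import *
s,p,d=snap("wrist","w6"); W=cloud("wrist",d,s); z0=s["tool_pos"][2]+.0264
print(s["tool_pos"],togo(s,.4714,.0378,-.0264+.0145),circ(s,d,z0+.014,z0+.0225,s["tool_pos"][:2],.017))
hsv=cv2.cvtColor(p,cv2.COLOR_BGR2HSV); v,u=np.mgrid[:420,:560]
g=(hsv[...,0]>40)&(hsv[...,0]<80)&(hsv[...,1]>60)&(abs(W[...,2]-.013)<.008)
k,l,st,c=cv2.connectedComponentsWithStats(g.astype(np.uint8))
for i in range(1,k):
    if st[i,4]>40:
        q=W[l==i][:,:2]*1000; print(c[i],st[i,4],cv2.minEnclosingCircle(q.astype(np.float32)))
E
```

```text
clock: 8.23
tool_pos: [0.4732, 0.0385, 0.0336]
eef_rot: [0.707, 0.707, 0.001, 0.001]
contact_force: [0.8, 0.2, -2.3]
opening: 0.32
finger_force: 30.0
[0.47324881 0.03853567 0.03362082] [-0.03 -0.08  1.82] (2042, array([473.3,  38.6]), 16.9, 'mean', array([473.9,  43.8,  80.4]))
[268.59571429 219.23857143] 1400 ((471.26220703125, 37.58673858642578), 19.17353057861328)
[262.09546539 333.01909308] 419 ((464.2975769042969, -42.80422592163086), 12.816874504089355)
```

View pics/w6.png

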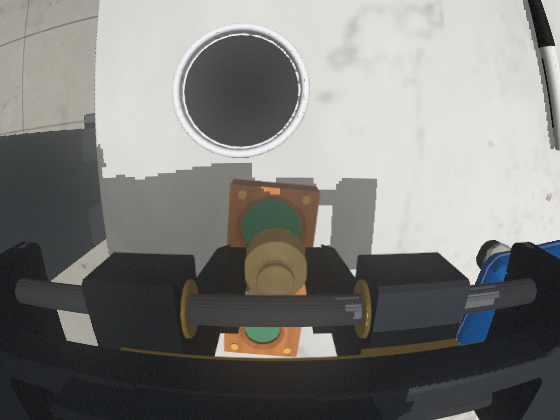

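The weight hangs upright at (275,260) over the large bore at (272,225). I'll correct about 2 mm and lower it.

```bash
python3 -m pendant '[[-0.03,-0.08,0,0,0,0],[0,0,0.8,0,0,0],[0,0,0.6,0,0,0],[0,0,0.3,0,0,0],[0,0,0,0,0,0]]'
python3 -m pendant '[[0,0,0.04,0,0,0],[0,0,0.04,0,0,0],[0,0,0,0,0,0]]'
```

```text
clock: 8.7
tool_pos: [0.4691, 0.0376, -0.0107]
eef_rot: [0.707, 0.707, -0.001, -0.001]
contact_force: [0.5, 0.3, -2.5]
opening: 0.324
finger_force: 30.0
clock: 8.95
tool_pos: [0.4701, 0.0372, -0.0109]
eef_rot: [0.707, 0.707, 0.0, 0.0]
contact_force: [0.5, 0.2, -2.2]
opening: 0.323
finger_force: 30.0
```

```bash
python3 -m pendant '[[0,0,0.03,0,0,0],[0,0,0,0,0,0]]'|egrep 'pos|contact'
python3 -m pendant '[[0,0,0.03,0,0,0],[0,0,0,0,0,0]]'|egrep 'pos|contact'
```

```text
tool_pos: [0.4699, 0.0371, -0.0117]
contact_force: [-0.4, 0.4, -2.5]
tool_pos: [0.4699, 0.0371, -0.0125]
contact_force: [-0.8, 0.6, 1.1]
```

```bash
python3 -m pendant '[[0,0,0,0,0,0],[0,0,0,0,0,0],[0,0,0,0,0,0],[0,0,0,0,0,0]]' 0.05|egrep 'pos|contact|open'
python3 -m pendant '[[0,0,-0.3,0,0,0],[0,0,-0.8,0,0,0],[0,0,-1,0,0,0],[1,0,-0.3,0,0,0],[1,0,0,0,0,0]]' >/dev/null
python3 -m pendant '[[1,0,0,0,0,0],[1,0,0,0,0,0],[1,0,0,0,0,0],[1,0,0,0,0,0],[1,0,0,0,0,0]]' -0.25 >/dev/null
python3 -m pendant '[[1,0,0,0,0,0],[1,-0.2,0,0,0,0],[0.85,0,0,0,0,0],[0,0,0,0,0,0],[0,0,0,0,0,0]]'
python3 - <<'E'
from h import *
s,p,d=snap("wrist"); z0=s["tool_pos"]
print(z0,[circ(s,d,a,b,(.462,.284),.02) for a,b in((.003,.02),(.009,.015),(.018,.026))])
q=circ(s,d,.003,.0155,(.462,.284),.02)[1]/1000
print(togo(s,*q,-.036+.0082))
E
```

```text
tool_pos: [0.4696, 0.037, -0.0128]
contact_force: [-0.2, 0.6, 0.3]
opening: 0.522
clock: 10.87
tool_pos: [0.4641, 0.2845, 0.0475]
eef_rot: [0.706, 0.708, 0.0, -0.0]
contact_force: [0.1, -0.8, -0.1]
opening: 0.374
finger_force: 0.0
[0.46413228 0.28448432 0.04748764] [(469, array([462.5, 282.2]), 9.1, 'mean', array([462.6, 284.3,  13. ])), (355, array([462.5, 282.2]), 9.1, 'mean', array([462.5, 283.8,  12.9])), (161, array([462.6, 282.3]), 5.0, 'mean', array([462.6, 282.5,  20.2]))]
[-0.09 -0.07  3.01]
```

```bash
python3 -m pendant '[[-0.09,-0.07,0,0,0,0],[0,0,1,0,0,0],[0,0,1,0,0,0],[0,0,0.8,0,0,0],[0,0,0.24,0,0,0]]' >/dev/null
python3 -m pendant '[[0,0,0,0,0,0],[0,0,0,0,0,0]]'|egrep 'pos|contact|open'
python3 -m pendant '[[0,0,0,0,0,0],[0,0,0,0,0,0],[0,0,0,0,0,0],[0,0,0,0,0,0],[0,0,0,0,0,0]]' -1 15
```

```text
tool_pos: [0.4632, 0.2799, -0.0284]
contact_force: [-1.0, -0.4, 0.1]
opening: 0.374
clock: 11.92
tool_pos: [0.4634, 0.2813, -0.0279]
eef_rot: [0.707, 0.707, 0.001, 0.0]
contact_force: [-0.5, -0.0, 7.5]
opening: 0.189
finger_force: 15.0
```

```bash
python3 -m pendant '[[0,0,-0.4,0,0,0],[0,0,-1,0,0,0],[0,0,-1,0,0,0],[0,0,-1,0,0,0],[-0.7,0,0,0,0,0]]' |egrep 'pos|contact|open'
python3 -m pendant '[[-1,0,0,0,0,0],[-1,0,0,0,0,0],[-1,0,0,0,0,0],[-1,0,0,0,0,0],[-1,0,0,0,0,0]]' >/dev/null
python3 -m pendant '[[-1,0,0,0,0,0],[-1,0,0,0,0,0],[-1,0,0,0,0,0],[-1,0,0,0,0,0],[-1,0,0,0,0,0]]' >/dev/null
python3 -m pendant '[[-1,0,0,0,0,0],[-1,0,0,0,0,0],[0,0,0,0,0,0],[0,0,0,0,0,0],[0,0,0,0,0,0]]'
python3 - <<'E'
from h import *
s,p,d=snap("wrist","w7"); W=cloud("wrist",d,s); z0=s["tool_pos"][2]+.0279
print(togo(s,.4643,-.0424,-.0279+.014),circ(s,d,z0+.009,z0+.0145,s["tool_pos"][:2],.011),circ(s,d,z0+.017,z0+.0225,s["tool_pos"][:2],.008))
hsv=cv2.cvtColor(p,cv2.COLOR_BGR2HSV)
g=(hsv[...,0]>40)&(hsv[...,0]<95)&(hsv[...,1]>60)&(abs(W[...,2]-.013)<.008)
k,l,st,c=cv2.connectedComponentsWithStats(g.astype(np.uint8))
for i in range(1,k):
    if st[i,4]>40:
        q=W[l==i][:,:2]*1000; print(c[i],st[i,4],cv2.minEnclosingCircle(q.astype(np.float32)))
cv2.imwrite("pics/w7.png",cv2.resize(p[120:360,160:400],(600,600)))
E
```

```text
tool_pos: [0.4653, 0.2693, 0.0607]
contact_force: [1.1, 0.3, -0.8]
opening: 0.184
clock: 13.58
tool_pos: [0.4631, -0.0357, 0.0565]
eef_rot: [0.707, 0.707, 0.0, -0.0]
contact_force: [1.0, -0.1, -0.8]
opening: 0.184
finger_force: 15.0
[-0.27  0.05  2.82] (730, array([463.1, -35.6]), 10.8, 'mean', array([464. , -32.2,  97.2])) (359, array([462.2, -35.7]), 7.2, 'mean', array([463.9, -34.4, 104.5]))
[290.67924528 111.38867925] 530 ((471.626953125, 37.68324661254883), 19.49037742614746)
[280.65948276 163.11637931] 232 ((467.4565124511719, -5.049811840057373), 15.417208671569824)
[274.57123098 225.02074689] 723 ((464.1009216308594, -41.846893310546875), 12.456363677978516)
```

View pics/w7.png

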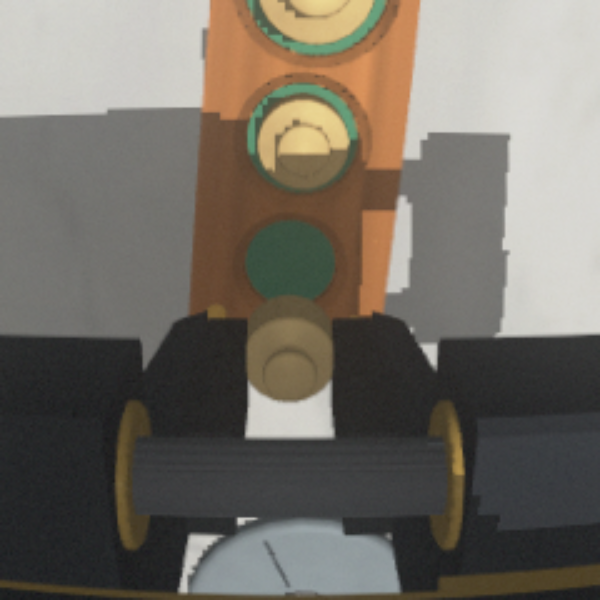

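The small weight hangs upright, and its bore, just ahead at (290,260) in the crop, is at (464.2, -41.7) mm. Lowering it in.

```bash
python3 -m pendant '[[-0.26,0.04,0,0,0,0],[0,0,0.9,0,0,0],[0,0,0.9,0,0,0],[0,0,0.6,0,0,0],[0,0,0.27,0,0,0]]' >/dev/null
python3 -m pendant '[[0,0,0,0,0,0],[0,0,0,0,0,0]]'|egrep 'pos|contact|open'
python3 -m pendant '[[0,0,0.05,0,0,0],[0,0,0,0,0,0],[0,0,0,0,0,0]]'|egrep 'pos|contact|open'
python3 -m pendant '[[0,0,0.04,0,0,0],[0,0,0,0,0,0],[0,0,0,0,0,0]]'|egrep 'pos|contact|open'
```

```text
tool_pos: [0.4639, -0.0426, -0.0105]
contact_force: [0.3, -0.1, -0.2]
opening: 0.184
tool_pos: [0.4644, -0.0429, -0.0112]
contact_force: [-0.4, 0.3, -0.9]
opening: 0.189
tool_pos: [0.4639, -0.0429, -0.0127]
contact_force: [0.0, -0.1, -0.2]
opening: 0.186
```

```bash
python3 -m pendant '[[0,0,0.03,0,0,0],[0,0,0,0,0,0],[0,0,0,0,0,0]]'|egrep 'pos|contact|open'
python3 -m pendant '[[0,0,0.03,0,0,0],[0,0,0,0,0,0],[0,0,0,0,0,0]]'|egrep 'pos|contact|open'
```

```text
tool_pos: [0.4638, -0.0429, -0.0137]
contact_force: [0.9, -0.7, -1.2]
opening: 0.186
tool_pos: [0.4639, -0.043, -0.0139]
contact_force: [-1.5, 0.6, 5.7]
opening: 0.187
```

```bash
python3 -m pendant '[[0,0,0,0,0,0],[0,0,0,0,0,0],[0,0,0,0,0,0],[0,0,0,0,0,0]]' -0.2|egrep 'pos|contact|open'
python3 -m pendant '[[0,0,-0.3,0,0,0],[0,0,-0.8,0,0,0],[0,0,-1,0,0,0],[0,0,-0.6,0,0,0],[1,0,0,0,0,0]]' |egrep 'pos|contact|open'
python3 - <<'E'
from h import *
s,p,d=snap("wrist","w8"); z0=s["tool_pos"]
for a,b,n in((.038,.052,(.4714,.0378)),(.03,.04,(.4643,-.0415)),(.038,.046,(.467,-.005))): print(circ(s,d,a,b,n,.016))
E
python3 -m pendant '[[1,0,0,0,0,0],[1,0,0,0,0,0],[1,0,0,0,0,0],[1,0,0,0,0,0],[1,0,0,0,0,0]]' >/dev/null
python3 -m pendant '[[1,0.15,0,0,0,0],[1,0.15,0,0,0,0],[1,0.15,0,0,0,0],[1,0.15,0,0,0,0],[1,0.15,0,0,0,0]]' 0.5 >/dev/null
python3 -m pendant '[[1,0.15,0,0,0,0],[1,0,0,0,0,0],[1,0,0,0,0,0],[1,0,0,0,0,0],[1,0,0,0,0,0]]' >/dev/null
python3 -m pendant '[[1,0,0,0,0,0],[1,0,0,0,0,0],[0,0,0,0,0,0],[0,0,0,0,0,0]]'
python3 - <<'E'
from h import *
s,p,d=snap("wrist","w9"); 
print(circ(s,d,.024,.035,(.4887,.424),.04)); q=circ(s,d,.024,.035,(.4887,.424),.04)[1]/1000
print(togo(s,*q,-.0355+.009))
E
```

```text
tool_pos: [0.4639, -0.043, -0.0144]
contact_force: [0.5, 0.3, 1.0]
opening: 0.4
tool_pos: [0.4653, -0.0232, 0.0562]
contact_force: [0.2, 0.1, -0.4]
opening: 0.399
(596, array([470.9,  36.7]), 8.3, 'mean', array([470.8,  36.7,  46. ]))
(166, array([465.1, -42. ]), 5.1, 'mean', array([465. , -41.6,  34.2]))
(340, array([467.7,  -4.1]), 6.7, 'mean', array([467.7,  -3.7,  40.1]))
clock: 17.6
tool_pos: [0.485, 0.4088, 0.053]
eef_rot: [0.706, 0.708, -0.0, -0.001]
contact_force: [0.1, -0.3, 0.3]
opening: 0.752
finger_force: 0.0
(1393, array([488.8, 423.8]), 25.6, 'mean', array([488.8, 423.5,  28.5]))
[0.6  0.16 3.18]
```

View pics/w9.png

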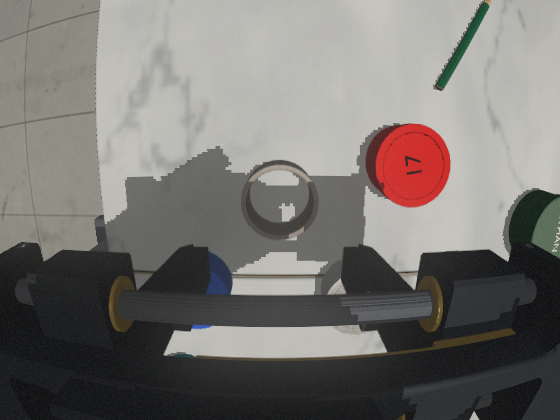

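Both weights read as home, and the ring is in view at (279,200), fitted at (488.8, 423.8) mm. Grasping it.

```bash
python3 -m pendant '[[0.6,0.16,0,0,0,0],[0,0,1,0,0,0],[0,0,1,0,0,0],[0,0,0.8,0,0,0],[0,0,0.36,0,0,0]]' >/dev/null
python3 -m pendant '[[0,0,0,0,0,0],[0,0,0,0,0,0]]'|egrep 'pos|contact|open'
python3 -m pendant '[[0,0,0,0,0,0],[0,0,0,0,0,0],[0,0,0,0,0,0],[0,0,0,0,0,0],[0,0,0,0,0,0]]' -1 30
python3 -m pendant '[[0,0,-0.4,0,0,0],[0,0,-1,0,0,0],[0,0,-1,0,0,0],[0,0,-1,0,0,0],[0,0,-1,0,0,0]]'
```

```text
tool_pos: [0.4908, 0.4208, -0.0255]
contact_force: [0.3, -0.8, 1.0]
opening: 0.749
clock: 18.65
tool_pos: [0.4907, 0.4225, -0.0246]
eef_rot: [0.707, 0.707, 0.001, -0.0]
contact_force: [-1.6, -1.4, 6.2]
opening: 0.568
finger_force: 30.0
clock: 19.07
tool_pos: [0.4902, 0.4218, 0.0857]
eef_rot: [0.707, 0.707, 0.0, 0.0]
contact_force: [0.7, 0.8, -1.8]
opening: 0.564
finger_force: 30.0
```

```bash
python3 -m pendant '[[-0.6,0,0,0,0,0],[-1,-0.1,0,0,0,0],[-1,-0.1,0,0,0,0],[-1,-0.1,0,0,0,0],[-1,-0.1,0,0,0,0]]' >/dev/null
python3 -m pendant '[[-1,-0.1,0,0,0,0],[-1,-0.1,0,0,0,0],[-1,-0.1,0,0,0,0],[-1,-0.1,0,0,0,0],[-1,0,0,0,0,0]]' >/dev/null
python3 -m pendant '[[-1,0,0,0,0,0],[-1,0,0,0,0,0],[-1,0,0,0,0,0],[-1,0,0,0,0,0],[-1,0,0,0,0,0]]' >/dev/null
python3 -m pendant '[[-1,0,0,0,0,0],[-1,0,0,0,0,0],[-1,0,0,0,0,0],[-1,0,0,0,0,0],[-1,0,0,0,0,0]]' >/dev/null
python3 -m pendant '[[-1,0,0,0,0,0],[-1,0,0,0,0,0],[-1,0,0,0,0,0],[0,0,0,0,0,0],[0,0,0,0,0,0]]'
python3 - <<'E'
from h import *
s,p,d=snap("wrist","w10"); t=s["tool_pos"]; z0=t[2]+.0246
print(circ(s,d,.035,.065,(.468,-.18),.03),"ring",circ(s,d,z0+.022,z0+.034,(t[0],t[1]+.001),.032))
s2,q,dq=snap("scene"); S=cloud("scene",dq)
for a,b in((.04,.066),(.003,.011)):
    k=(S[...,2]>a)&(S[...,2]<b)&(np.hypot(S[...,0]-.468,S[...,1]+.18)<.05); print(k.sum(),[np.round(v,1) for v in cv2.minEnclosingCircle((S[k][:,:2]*1000).astype(np.float32))])
E
```

```text
clock: 21.15
tool_pos: [0.4704, -0.145, 0.0846]
eef_rot: [0.708, 0.706, -0.0, 0.001]
contact_force: [0.5, 0.0, -1.2]
opening: 0.564
finger_force: 30.0
(611, array([ 469.9, -180.7]), 9.2, 'mean', array([ 469.7, -177.3,   52.2])) ring (2819, array([ 470.4, -138.5]), 31.3, 'mean', array([ 471. , -133.8,  137.5]))
100 [array([ 468.6, -181.6]), np.float64(8.8)]
1012 [array([ 467.7, -179.9]), np.float64(49.6)]
```

View pics/w10.png

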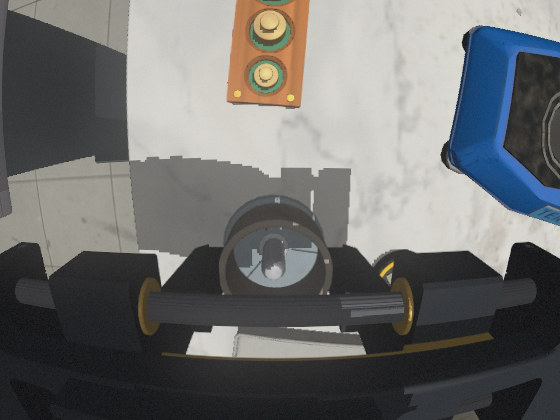

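The peg shows at (273,258) inside the ring's outline, and the fit puts it at (469.8, -180.8) mm. Centring and lowering the ring.

```bash
python3 -m pendant '[[-0.8,-0.02,0,0,0,0],[-0.69,0,0,0,0,0],[0,0,0,0,0,0],[0,0,0,0,0,0]]' |egrep 'pos|contact'
python3 -m pendant '[[0,0,0.8,0,0,0],[0,0,0.8,0,0,0],[0,0,0.8,0,0,0],[0,0,0.8,0,0,0],[0,0,0.5,0,0,0]]' |egrep 'pos|contact'
python3 -m pendant '[[0,0,0.15,0,0,0],[0,0,0,0,0,0],[0,0,0,0,0,0]]' |egrep 'pos|contact'
```

```text
tool_pos: [0.47, -0.1796, 0.0842]
contact_force: [-0.1, 0.3, -2.7]
tool_pos: [0.4697, -0.1773, -0.0099]
contact_force: [-0.9, 0.9, -2.0]
tool_pos: [0.4703, -0.1791, -0.0117]
contact_force: [0.1, -0.3, -0.4]
```

```bash
python3 -m pendant '[[-0.12,0,0.1,0,0,0],[0,0,0,0,0,0],[0,0,0,0,0,0]]' |egrep 'pos|contact'
python3 -m pendant '[[0,0,0.06,0,0,0],[0,0,0,0,0,0],[0,0,0,0,0,0]]' |egrep 'pos|contact'
python3 -m pendant '[[0,0,0.03,0,0,0],[0,0,0,0,0,0],[0,0,0,0,0,0]]' |egrep 'pos|contact'
```

```text
tool_pos: [0.4703, -0.1836, -0.014]
contact_force: [0.2, 0.6, -1.6]
tool_pos: [0.4699, -0.1832, -0.016]
contact_force: [-0.0, 0.4, -1.6]
tool_pos: [0.47, -0.1832, -0.0166]
contact_force: [-0.3, 0.6, 3.4]
```

```bash
python3 -m pendant '[[0,0,0,0,0,0],[0,0,0,0,0,0],[0,0,0,0,0,0],[0,0,0,0,0,0]]' 0.45|egrep 'pos|contact|open'
python3 -m pendant '[[0,0,-0.3,0,0,0],[0,0,-0.8,0,0,0],[0,0,-1,0,0,0],[0,0,-0.8,0,0,0],[1,0,0,0,0,0]]' |egrep 'pos|contact|open'
python3 - <<'E'
from h import *
s,p,d=snap("wrist"); 
print(circ(s,d,.035,.043,(.47,-.181),.03),circ(s,d,.005,.0115,(.47,-.181),.05))
E
python3 -m pendant '[[1,0,0,0,0,0],[1,0,0,0,0,0],[1,0,0,0,0,0],[1,0,0,0,0,0],[1,0,0,0,0,0]]' >/dev/null
python3 -m pendant '[[1,0,0,0,0,0],[1,0,0,0,0,0],[1,0,0,0,0,0],[1,0,0,0,0,0],[1,0,0,0,0,0]]' 0.58 >/dev/null
python3 -m pendant '[[1,0.4,0,0,0,0],[1,0.4,0,0,0,0],[1,0.4,0,0,0,0],[1,0.4,0,0,0,0],[1,0.4,0,0,0,0]]' >/dev/null
python3 -m pendant '[[1,0.4,0,0,0,0],[1,0.4,0,0,0,0],[1,0.3,0,0,0,0],[1,0,0,0,0,0],[0,0,0,0,0,0]]' >/dev/null
python3 -m pendant '[[0,0,0,0,0,0],[0,0,0,0,0,0]]'
python3 - <<'E'
from h import *
s,p,d=snap("wrist","w11"); 
c=circ(s,d,.025,.036,(.5504,.3476),.034); print(c); q=c[1]/1000
print(togo(s,*q,-.0355+.0125))
E
```

```text
tool_pos: [0.4699, -0.1832, -0.017]
contact_force: [-0.2, -0.2, -0.4]
opening: 0.727
tool_pos: [0.4718, -0.1644, 0.0593]
contact_force: [1.1, -0.1, -0.4]
opening: 0.727
(1259, array([ 470.8, -181.7]), 26.0, 'mean', array([ 470.8, -180. ,   37.1])) (5680, array([ 469.7, -180.7]), 43.8, 'mean', array([ 469.3, -170.5,    7.1]))
clock: 25.63
tool_pos: [0.5467, 0.3156, 0.0555]
eef_rot: [0.707, 0.707, -0.001, 0.0]
contact_force: [-0.5, -0.6, 0.3]
opening: 0.79
finger_force: 0.0
(5972, array([550.6, 347.2]), 29.1, 'mean', array([550.4, 347.9,  29.6]))
[1.27 0.16 3.14]
```

Ring is home: top at 37 mm, centred on the peg within 1 mm. Now the large tin.

```bash
python3 -m pendant '[[0.7,0.1,0,0,0,0],[0.6,0.06,0,0,0,0],[0,0,0,0,0,0],[0,0,0,0,0,0]]' |egrep 'pos'
python3 -m pendant '[[0,0,0.9,0,0,0],[0,0,0.9,0,0,0],[0,0,0.9,0,0,0],[0,0,0.42,0,0,0],[0,0,0,0,0,0]]' |egrep 'pos|contact|open'
python3 -m pendant '[[0,0,0,0,0,0],[0,0,0,0,0,0],[0,0,0,0,0,0],[0,0,0,0,0,0],[0,0,0,0,0,0]]' -1 25
```

```text
tool_pos: [0.5511, 0.3484, 0.0556]
tool_pos: [0.5496, 0.3461, -0.0247]
contact_force: [-1.3, -0.8, 0.5]
opening: 0.785
clock: 26.85
tool_pos: [0.5523, 0.3495, -0.021]
eef_rot: [0.707, 0.707, 0.001, 0.0]
contact_force: [-0.7, -1.5, 5.8]
opening: 0.611
finger_force: 25.0
```

```bash
python3 -m pendant '[[0,0,-0.3,0,0,0],[0,0,-0.8,0,0,0],[0,0,-1,0,0,0],[0,0,-0.8,0,0,0],[-0.8,-0.3,0,0,0,0]]' |egrep 'pos|contact|open'
python3 -m pendant '[[-1,-0.5,0,0,0,0],[-1,-0.5,0,0,0,0],[-1,-0.5,0,0,0,0],[-1,-0.5,0,0,0,0],[-1,-0.5,0,0,0,0]]' >/dev/null
python3 -m pendant '[[-1,-0.5,0,0,0,0],[-1,-0.5,0,0,0,0],[-0.5,-0.2,0,0,0,0],[0,0,0,0,0,0],[0,0,0,0,0,0]]'
python3 - <<'E'
from h import *
s,p,d=snap("wrist","w12"); t=s["tool_pos"]; z0=t[2]+.0225
print("tray",circ(s,d,.009,.016,(.4516,.1273),.05),"tin",circ(s,d,z0+.025,z0+.036,(t[0],t[1]),.034))
E
```

```text
tool_pos: [0.5475, 0.3364, 0.055]
contact_force: [2.2, 1.0, -1.6]
opening: 0.618
clock: 28.1
tool_pos: [0.4525, 0.1424, 0.0505]
eef_rot: [0.707, 0.707, 0.001, 0.0]
contact_force: [-0.1, 0.9, -0.9]
opening: 0.613
finger_force: 25.0
tray (1339, array([451.5, 128.6]), 43.8, 'mean', array([450.8, 153.3,  11.1])) tin (8994, array([452.5, 145.4]), 33.4, 'mean', array([453.4, 149.3, 101.3]))
```

View pics/w12.png

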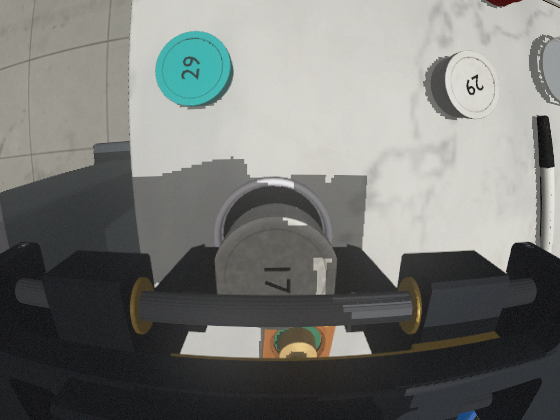

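The tin (lid 17) is in hand just ahead of the tray, which shows at (273,215) and fits at (451.5, 127.8) mm. Moving in and lowering.

```bash
python3 -m pendant '[[-0.6,-0.04,0,0,0,0],[0,0,0.7,0,0,0],[0,0,0.8,0,0,0],[0,0,0.7,0,0,0],[0,0,0.35,0,0,0]]' |egrep 'pos|contact|open'
python3 -m pendant '[[0,0,0,0,0,0],[0,0,0,0,0,0],[0,0,0,0,0,0]]' |egrep 'pos|contact|open'
python3 -m pendant '[[0,0,0.04,0,0,0],[0,0,0,0,0,0],[0,0,0,0,0,0]]' |egrep 'pos|contact|open'
python3 -m pendant '[[0,0,0.04,0,0,0],[0,0,0,0,0,0],[0,0,0,0,0,0]]' |egrep 'pos|contact|open'
```

```text
tool_pos: [0.4512, 0.1291, -0.0153]
contact_force: [0.4, 0.9, -0.5]
opening: 0.614
tool_pos: [0.4511, 0.1276, -0.013]
contact_force: [-0.0, -0.9, -1.4]
opening: 0.613
tool_pos: [0.4507, 0.127, -0.0141]
contact_force: [-0.5, 0.1, 0.7]
opening: 0.616
tool_pos: [0.4504, 0.1268, -0.0155]
contact_force: [1.1, -0.2, -0.9]
opening: 0.618
```

```bash
python3 -m pendant '[[0.03,0.03,0.04,0,0,0],[0,0,0,0,0,0],[0,0,0,0,0,0]]' |egrep 'pos|contact'
python3 -m pendant '[[0,0,0.04,0,0,0],[0,0,0,0,0,0],[0,0,0,0,0,0]]' |egrep 'pos|contact'
python3 -m pendant '[[0,0,0.03,0,0,0],[0,0,0,0,0,0],[0,0,0,0,0,0]]' |egrep 'pos|contact'
```

```text
tool_pos: [0.4512, 0.1276, -0.0166]
contact_force: [0.2, -0.1, -1.5]
tool_pos: [0.4511, 0.1276, -0.017]
contact_force: [-0.2, 0.4, 6.2]
tool_pos: [0.4512, 0.1276, -0.0171]
contact_force: [-1.4, -0.2, 14.4]
```

```bash
python3 -m pendant '[[0,0,-0.04,0,0,0],[0,0,0,0,0,0]]' |egrep 'pos|contact'
python3 -m pendant '[[0,0,0,0,0,0],[0,0,0,0,0,0],[0,0,0,0,0,0],[0,0,0,0,0,0]]' 0.5|egrep 'pos|contact|open'
python3 -m pendant '[[0,0,-0.3,0,0,0],[0,0,-0.8,0,0,0],[0,0,-1,0,0,0],[0,0,-0.8,0,0,0],[0,0,0,0,0,0]]' |egrep 'pos|contact|open'
python3 - <<'E'
from h import *
s,p,d=snap("wrist","w13"); print(s["tool_pos"])
print(circ(s,d,.030,.040,(.4515,.1275),.036),circ(s,d,.010,.016,(.4515,.1275),.05))
W=cloud("wrist",d,s); k=(d>0)&(W[...,2]>.027)&(W[...,2]<.040)&(np.hypot(W[...,0]-.4515,W[...,1]-.1275)<.036)
print(np.linalg.lstsq(np.c_[W[k][:,:2]-W[k][:,:2].mean(0),np.ones(k.sum())],W[k][:,2],rcond=None)[0], np.percentile(W[k]*1000,[.5,99.5],axis=0))
E
```

```text
tool_pos: [0.4512, 0.1276, -0.017]
contact_force: [-0.5, 0.4, 5.8]
tool_pos: [0.4511, 0.1275, -0.0175]
contact_force: [0.2, -0.4, -0.8]
opening: 0.753
tool_pos: [0.4528, 0.1279, 0.0584]
contact_force: [0.4, -0.1, -0.1]
opening: 0.749
[0.45281153 0.12793603 0.05838876]
(5587, array([452.3, 126.3]), 29.1, 'mean', array([452.3, 127.4,  33.5])) (2022, array([451.6, 127.4]), 44.0, 'mean', array([451.3, 133. ,  11.5]))
[-0.00044349 -0.00555451  0.03349081] [[424.70341011  98.93315458  28.78117837]
 [479.87863458 154.86741689  35.40100617]]
```

Large tin is flat on the tray mat, lid centre at (452.3, 126.5) mm. For the small tin I'll turn 90° to keep the gripper body off the beaker.

```bash
python3 -m pendant '[[0,0,-0.3,0,0,-0.0385],[0,0,0,0,0,-0.0385],[0,0,0,0,0,-0.0385],[0,0,0,0,0,-0.0385],[0,0,0,0,0,-0.0385]]' >/dev/null
python3 -m pendant '[[0,0,0,0,0,-0.0385],[0,0,0,0,0,-0.0385],[0,0,0,0,0,-0.0385],[0,0,0,0,0,-0.0385],[0,0,0,0,0,-0.0385]]' >/dev/null
python3 -m pendant '[[0,0,0,0,0,-0.0385],[0,0,0,0,0,-0.0385],[0,0,0,0,0,-0.0385],[0,0,0,0,0,0],[-0.5,0.5,0,0,0,0]]' 
python3 -m pendant '[[-1,0.9,0,0,0,0],[-1,0.9,0,0,0,0],[-1,0.9,0,0,0,0],[-1,0.9,0,0,0,0],[-0.5,0.5,0,0,0,0]]' >/dev/null
python3 -m pendant '[[0,0,0,0,0,0],[0,0,0,0,0,0],[0,0,0,0,0,0]]'
python3 - <<'E'
from h import *
s,p,d=snap("wrist","w14"); print(tilt(s))
c=circ(s,d,.021,.032,(.594,.246),.034); print(c); q=c[1]/1000
print(togo(s,*q,-.0355+.009))
W=cloud("wrist",d,s); k=(d>0)&(W[...,2]>.06)&(W[...,1]>.15)&(W[...,0]>.64); print(k.sum(),(W[k].min(0)*1000).round())
E
```

```text
clock: 32.28
tool_pos: [0.4601, 0.1367, 0.0617]
eef_rot: [0.002, 1.0, -0.002, -0.003]
contact_force: [0.3, -1.5, 0.0]
opening: 0.753
finger_force: 0.0
clock: 32.95
tool_pos: [0.5743, 0.2413, 0.0617]
eef_rot: [-0.0, 1.0, -0.001, -0.001]
contact_force: [0.2, -0.3, 1.0]
opening: 0.749
finger_force: 0.0
[[-1.0, -0.0, -0.003], [-0.0, 1.0, -0.002], [0.003, -0.002, -1.0]]
(3659, array([594.9, 245.3]), 25.7, 'mean', array([593.5, 245.3,  25.5]))
[-0.83  0.17  3.53]Traceback (most recent call last):
  File "<stdin>", line 5, in <module>
    return umr_minimum(a, axis, None, out, keepdims, initial, where)
ValueError: zero-size array to reduction operation minimum which has no identity
```

View pics/w14.png

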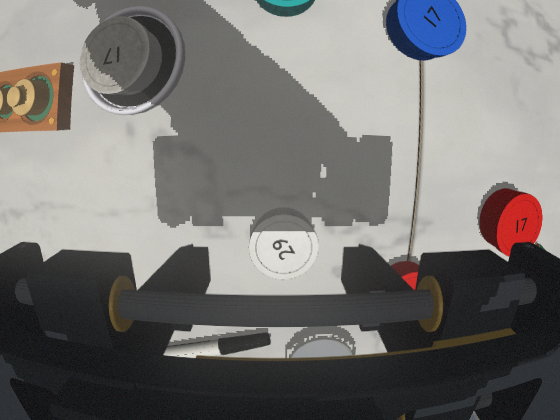

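The small tin (lid 29) is at (283,247) between the open fingers, fitted at (594.5, 245.3) mm. Grasping it.

```bash
python3 -m pendant '[[-0.82,0.16,0,0,0,0],[0,0,0,0,0,0],[0,0,0,0,0,0]]' |egrep 'pos'
python3 -m pendant '[[0,0,1,0,0,0],[0,0,1,0,0,0],[0,0,1,0,0,0],[0,0,0.5,0,0,0],[0,0,0,0,0,0]]' |egrep 'pos|contact|open'
python3 -m pendant '[[0,0,0,0,0,0],[0,0,0,0,0,0],[0,0,0,0,0,0],[0,0,0,0,0,0],[0,0,0,0,0,0]]' -1 20
python3 -m pendant '[[0,0,-0.3,0,0,0],[0,0,-0.8,0,0,0],[0,0,-1,0,0,0],[0,0,-1,0,0,0],[0,0,-0.4,0,0,0]]' |egrep 'pos|contact|open'
python3 -m pendant '[[1,-0.9,0,0,0,0],[1,-0.9,0,0,0,0],[1,-0.9,0,0,0,0],[1,-0.9,0,0,0,0],[0.4,-0.4,0,0,0,0]]' >/dev/null
python3 -m pendant '[[0,0,0,0,0,0],[0,0,0,0,0,0],[0,0,0,0,0,0]]'
python3 - <<'E'
from h import *
s,p,d=snap("wrist","w15"); t=s["tool_pos"]; W=cloud("wrist",d,s); z0=t[2]+.0255
for n,zl,c,rad in(("small",z0+.0265,t,.03),("large",.0335,(.4523,.1265),.034)):
    k=(d>0)&(abs(W[...,2]-zl)<.006)&(np.hypot(W[...,0]-c[0],W[...,1]-c[1])<rad); q=W[k]*1000
    print(n,k.sum(),np.percentile(q,[.3,50,99.7],axis=0).round(1).tolist())
E
```

```text
tool_pos: [0.5962, 0.2455, 0.0625]
tool_pos: [0.5931, 0.245, -0.0276]
contact_force: [-0.5, -0.3, 0.6]
opening: 0.751
clock: 34.08
tool_pos: [0.5974, 0.2473, -0.0232]
eef_rot: [-0.001, 1.0, 0.001, 0.001]
contact_force: [-0.1, -0.3, 6.4]
opening: 0.534
finger_force: 20.0
tool_pos: [0.5981, 0.2478, 0.0663]
contact_force: [0.8, -0.6, 0.1]
opening: 0.534
clock: 35.17
tool_pos: [0.4881, 0.1481, 0.0628]
eef_rot: [-0.001, 1.0, 0.001, 0.001]
contact_force: [-0.6, 0.2, -0.5]
opening: 0.535
finger_force: 20.0
small 7988 [[460.5, 120.2, 109.1], [480.6, 146.8, 111.6], [499.1, 175.9, 120.5]]
large 5738 [[424.4, 98.5, 31.6], [451.4, 126.3, 33.6], [479.5, 154.2, 35.7]]
```

```bash
python3 -c "
import cv2;cv2.imwrite('pics/w15c.png',cv2.resize(cv2.imread('pics/w15.png')[130:350,140:420],(764,600)))"
```

```text
(no output)
```

View pics/w15c.png

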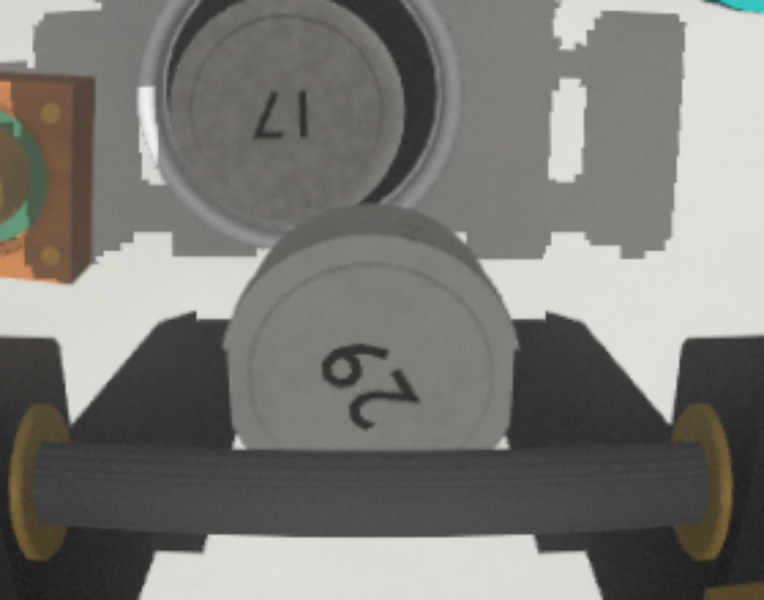

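Small tin is held level. Its offset from the tool is (-2.8, 0) mm and the large lid centre is (452.0, 126.4). Centring, then checking before lowering.

```bash
python3 -m pendant '[[0.7,-0.5,0,0,0,0],[0.63,-0.37,0,0,0,0],[0,0,1,0,0,0],[0,0,0.6,0,0,0],[0,0,0,0,0,0]]' >/dev/null
python3 -m pendant '[[0,0,0,0,0,0],[0,0,0,0,0,0],[0,0,0,0,0,0]]'
python3 - <<'E'
from h import *
s,p,d=snap("wrist","w16"); t=s["tool_pos"]; W=cloud("wrist",d,s); z0=t[2]+.0232
k=(d>0)&(abs(W[...,2]-z0-.0255)<.004)&(np.hypot(W[...,0]-t[0],W[...,1]-t[1])<.032); q=W[k]*1000
print(t,np.percentile(q,[.3,50,99.7],axis=0).round(1).tolist(),togo(s,.4548,.1264,.0108))
k=(d>0)&(abs(W[...,2]-.0335)<.003)&(np.hypot(W[...,0]-.4523,W[...,1]-.1265)<.034); print((W[k]*1000).min(0))
E
```

```text
clock: 35.88
tool_pos: [0.4543, 0.1255, 0.0233]
eef_rot: [-0.001, 1.0, 0.001, 0.001]
contact_force: [0.1, 0.1, -0.8]
opening: 0.53
finger_force: 20.0
[0.45432709 0.12547613 0.02333357] [[426.7, 96.0, 68.4], [446.5, 124.1, 72.1], [465.3, 154.8, 75.7]] [-0.02  0.04  0.5 ]
[423.17941373  97.88517697  30.57745266]
```

```bash
python3 -m pendant '[[0,0.04,0.3,0,0,0],[0,0,0.1,0,0,0],[0,0,0,0,0,0],[0,0,0,0,0,0]]' |egrep 'pos|contact'
python3 -m pendant '[[0,0,0.04,0,0,0],[0,0,0,0,0,0],[0,0,0,0,0,0]]' |egrep 'pos|contact'
python3 -m pendant '[[0,0,0.04,0,0,0],[0,0,0,0,0,0],[0,0,0,0,0,0]]' |egrep 'pos|contact'
```

```text
tool_pos: [0.4532, 0.1257, 0.0125]
contact_force: [-0.5, 0.5, -1.2]
tool_pos: [0.4534, 0.1258, 0.0117]
contact_force: [0.2, 0.6, -0.2]
tool_pos: [0.4534, 0.1258, 0.0107]
contact_force: [-0.1, -1.1, -0.8]
```

```bash
python3 -m pendant '[[-0.05,0.02,0,0,0,0],[0,0,0.03,0,0,0],[0,0,0,0,0,0],[0,0,0,0,0,0]]' |egrep 'pos|contact'
python3 -m pendant '[[0,0,0.03,0,0,0],[0,0,0,0,0,0],[0,0,0,0,0,0]]' |egrep 'pos|contact'
```

```text
tool_pos: [0.4548, 0.1263, 0.0105]
contact_force: [-0.7, -0.2, 6.5]
tool_pos: [0.4548, 0.1263, 0.0104]
contact_force: [-2.4, -0.8, 15.1]
```

Contact at the expected height. I'll ease off, release, retreat and check.

```bash
python3 -m pendant '[[0,0,-0.04,0,0,0],[0,0,0,0,0,0]]' |egrep 'pos|contact'
python3 -m pendant '[[0,0,0,0,0,0],[0,0,0,0,0,0],[0,0,0,0,0,0],[0,0,0,0,0,0]]' 0.4|egrep 'pos|contact|open'
python3 -m pendant '[[0,0,-0.3,0,0,0],[0,0,-0.8,0,0,0],[0,0,-1,0,0,0],[0,0,-1,0,0,0],[0,0,-0.6,0,0,0]]' |egrep 'pos|contact|open'
python3 -m pendant '[[0,0,-1,0,0,0],[0,0,-1,0,0,0],[0.5,-0.5,0,0,0,0],[0,0,0,0,0,0],[0,0,0,0,0,0]]' |egrep 'clock|pos|contact|open'
python3 - <<'E'
from h import *
s,p,d=snap("wrist","w17"); W=cloud("wrist",d,s)
for n,a,b,c,rad in(("small tin",.056,.066,(.452,.1264),.035),("large tin",.028,.038,(.452,.1264),.036)):
    k=(d>0)&(W[...,2]>a)&(W[...,2]<b)&(np.hypot(W[...,0]-c[0],W[...,1]-c[1])<rad); q=W[k]*1000
    print(n,k.sum(),np.percentile(q,[.3,50,99.7],axis=0).round(1).tolist(),cv2.minEnclosingCircle(q[:,:2].astype(np.float32)))
for n in("scene",):
    s,q,dq=snap(n); S=cloud(n,dq)
    cv2.imwrite("pics/fin.png",cv2.resize(q[190:330,180:420],(800,467),interpolation=2))
E
```

```text
tool_pos: [0.4549, 0.1264, 0.0105]
contact_force: [-1.2, -0.6, 4.8]
tool_pos: [0.4546, 0.1263, 0.01]
contact_force: [-0.3, -0.6, 0.3]
opening: 0.7
tool_pos: [0.4551, 0.1264, 0.1051]
contact_force: [-0.1, 0.2, 0.1]
opening: 0.697
clock: 38.68
tool_pos: [0.4416, 0.1129, 0.153]
contact_force: [0.6, 1.0, -0.2]
opening: 0.699
small tin 2498 [[427.2, 100.5, 57.0], [451.4, 125.0, 59.3], [476.3, 149.7, 61.5]] ((452.1556396484375, 125.0985107421875), 25.397022247314453)
large tin 458 [[424.1, 98.5, 28.4], [431.8, 126.9, 34.1], [457.3, 154.8, 37.9]] ((451.73223876953125, 126.39469909667969), 28.771730422973633)
```

View pics/fin.png

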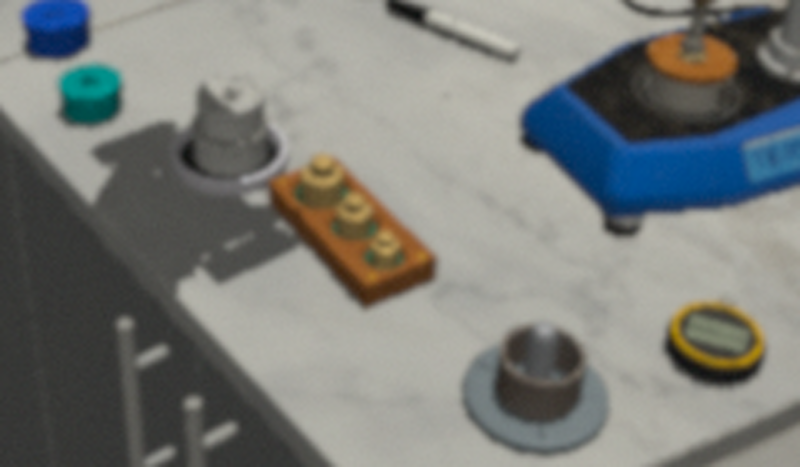

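The final picture shows the tins stacked concentric to within about 1 mm at (232,130). The three weights stand upright in the block and the ring sits on the foot around the peg. The stopwatch and middle weight are in place. Handing in.

```bash
python3 -c "
from plant import r
print(r.finish_job())"
```

```text
the job is handed in; nothing more can be done
None
```

The job is handed in at about 39 s: both weights are in their bores, the ring is on its peg, and the tins are stacked within about 1 mm of centre, with the middle weight and stopwatch left alone.

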